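# Reagent bottles by size on the rack

### The job

Fill the reagent rack for the analyser's next run: stand the four white bottles in the rack, one in the middle of each black round pad, in order of size from the largest at the blue-handled end to the smallest at the grey-handled end. Keep them upright and set them down, do not drop them; leave the brown bottle where it stands.

Things in the scene. Friction and masses are not known exactly. Their poses are not given: they have to be found in the camera images.
- bottle_250: Upright round white plastic bottle with a red screw cap and a paper label, 132 mm tall overall; straight wall 58 mm in diameter up to 102 mm above the foot, then a short shoulder and a cap 44 mm in diameter and 20 mm high. Mass about 280 g. Origin: centre of its foot, z up. It starts standing on the bench; its yaw does not matter. Grip it on the straight wall from above.
- bottle_125: Upright round white plastic bottle with a green screw cap and a paper label, 106 mm tall overall; straight wall 50 mm in diameter up to 78 mm above the foot, then a short shoulder and a cap 39 mm in diameter and 18 mm high. Mass about 150 g. Origin: centre of its foot, z up. It starts standing on the bench; its yaw does not matter. Grip it on the straight wall from above.
- bottle_60: Upright round white plastic bottle with a yellow screw cap and a paper label, 84 mm tall overall; straight wall 42 mm in diameter up to 58 mm above the foot, then a short shoulder and a cap 33 mm in diameter and 16 mm high. Mass about 80 g. Origin: centre of its foot, z up. It starts standing on the bench; its yaw does not matter. Grip it on the straight wall from above.
- bottle_30: Upright round white plastic bottle with an orange screw cap and a paper label, 62 mm tall overall; straight wall 34 mm in diameter up to 38 mm above the foot, then a short shoulder and a cap 28 mm in diameter and 14 mm high. Mass about 45 g. Origin: centre of its foot, z up. It starts standing on the bench; its yaw does not matter. Grip it on the straight wall from above.
- bottle_brown: Upright brown glass bottle with a black cap, 46 mm in diameter, 95 mm tall, standing loose on the bench among the white bottles. It is not part of the job. Origin: centre of its foot.
- pad_a: Black round pad, 70 mm in diameter, in the reagent rack: number 1 of the row of four along the rack's +y. Origin: centre of its top, 10 mm above the bench, where a foot stands; y runs along the row, x across it, z up. Pads are 80 mm apart, centre to centre.
- pad_b: Black round pad, 70 mm in diameter, in the reagent rack: number 2 of the row of four along the rack's +y. Origin: centre of its top, 10 mm above the bench, where a foot stands; y runs along the row, x across it, z up. The white rack (fixed) measures 90 by 410 mm.
- pad_c: Black round pad, 70 mm in diameter, in the reagent rack: number 3 of the row of four along the rack's +y. Origin: centre of its top, 10 mm above the bench, where a foot stands; y runs along the row, x across it, z up. The rack has a lip 14 mm above the bench along each long side, 43 mm from the row's centre line, and 3 mm wide ridges, 13 mm above the bench, half-way between pads.
- pad_d: Black round pad, 70 mm in diameter, in the reagent rack: number 4 of the row of four along the rack's +y. Origin: centre of its top, 10 mm above the bench, where a foot stands; y runs along the row, x across it, z up. Beside a standing neighbour there is room for fingers across the row (along x), not along it.
- handle_blue: Blue carrying handle across one end of the reagent rack, 63 mm beyond the centre of the end pad (pad_a or pad_d: it varies) on the row's centre line, rising to 54 mm above the bench; an identical grey handle stands at the other end. Origin: at the middle of its foot, 8 mm above the bench; y axis along the row.

How it is judged:
By the outcome, as a careful person would: the job done as asked, in the order asked, and still so for the second after the job is handed in, with the robot touching nothing.
It also fails if it takes over 104 s, if anything falls off the work surface, if the arm or the gripper's body presses on something with over 40 N, if the wrist force passes 120 N, or if a joint passes its speed limit or range.

### The arm

A 6-joint arm with a two-finger parallel gripper is mounted at the origin on the work surface. World frame = base frame: x ahead of the robot, y to its left, z up, the work surface at z = 0. Lengths are in m, angles in rad, forces in N, time in s.
With the tool pointing down it reaches from about 0.4 to 0.925 m from the base axis. Payload 12.5 kg.
Tool frame: the origin (TCP) lies at the centre of the arm's flange, where the gripper is bolted on; the fingertips stand 190 mm ahead of it and the grasp point (between the pads) lies 171 mm ahead of it; z points along the fingers, y is the line along which they close (so a half turn about z gives the same grasp; the last joint's range is limited). The gripper opens to 95 mm and grips with 3 to 60 N. Pads are 20 mm wide; open, the fingers measure 119 mm over their backs; the gripper's body (75 mm by 180 mm) begins 59 mm behind the grasp point.
Start: joints at [1.09, 0.491, 1.559, -0, 1.092, -0.106], TCP at [0.229, 0.582, 0.405] pointing down, gripper open.
Joint ranges: [-3.1, 3.1], [-0.84, 2.19], [0.05, 2.79], [-1.13, 4.28], [0.06, 2.93], [-2.69, 2.69]. Speed limits (rad/s): [2.22, 2.22, 2.79, 3.14, 3.14, 3.14].

### API

Orientations are given as a unit quaternion [w, x, y, z].
In Python, from bench import ctrl gives the robot as it stands.
- The arm moves only by the shell command python3 -m pendant 'ROWS' [OPENING]. ROWS is JSON, a list of rows, each an object with "linear": the shift along the world's x, y, z in m, a list of three; "angular": the turn, a rotation vector about the world's x, y, z in degrees, a list of three. A call has exactly 10 rows; each row is the pose to reach, as a shift and turn from the pose commanded when the call began; what a row does not reach only later rows make up. A row lasts 1/8 s, in which the tool goes at most 62.5 mm and 10.7 degrees, less where a joint would pass 70% of its speed; a pose out of reach is approached as far as the arm can. A call with a gripper value outside its range is refused whole. OPENING is the opening, from -1 (shut) to 1 (fully open), so that 0 is half open, set as the call begins (- or left out, the last holds). The fingers move at their own pace and stop on an object; the grip force is fixed at half the most. Time passes only in rows, so rows that repeat a pose let the fingers close, or fill a call up. It gives the time, the measured TCP pose, the force, the opening and the grip force at its end, in the units of the state.
- ctrl.read_state(): the state, without advancing time (a new reading comes with each control period).
- ctrl.read_camera(name): name is "side" or "top" or "wrist"; returns a dict with "color" (480x640x3 uint8, blue, green, red), "depth" (480x640 float32, m along the optical axis (not along the pixel's ray), 0 where there is no reading), "fx", "fy", "cx", "cy" (pixels), "dist_coeffs" ([k1, k2, p1, p2, k3] as OpenCV has them; the pictures are not rectified), "R" (3x3) and "t" (3): a world point X has camera coordinates R X + t; the wrist camera has in their place "tool_from_camera" (4x4, takes a point from camera to tool coordinates, whose origin is the TCP and whose axes are the flange's). Camera axes: x right, y down, z forward; pixel columns grow to the right and rows downward; lengths in m; the calibration is good to about 2 mm. A picture is of the moment at which its call begins: read the wrist's pose just before it.
- ctrl.finish_job(): hands the job in; it is judged then, once.
The state is a dict: "clock": time; "q": joint angles; "joint_velocities": joint speeds; "joint_torque": joint torques, N m; "eef_pos": TCP position; "tool_rot": TCP orientation; "wrist_force": force on the tool from outside, world axes, zero at the start; "torque": the same for the moment, N m; "gripper_width": finger opening in m; "gripper_force": force on a finger pad.
Only numpy, scipy, OpenCV 4.12 (cv2) and the standard library are available. Lean on these libraries where they do the work, as an engineer would, in place of code of your own. Each camera call takes 0.05 s, during which the arm holds its last target. There are 200 camera calls.

## Working session

There is one attempt and no reset: what is moved stays moved. The work goes in short steps, Python scripts to look and compute and a shell command to move; the robot and the scene stay as the last step left them, time stands still between calls to the robot, and variables do not carry over. Pictures are saved under pics/ and viewed, at most 14 in all, crops included, and the job is handed in when it is done.

```bash
mkdir -p pics; ls
python3 - <<'E'
from bench import ctrl
import cv2,pickle
s=ctrl.read_state();print(s)
for n in("top","side"):
    c=ctrl.read_camera(n);pickle.dump(c,open(f"{n}.pkl","wb"));cv2.imwrite(f"pics/{n}0.png",c["color"])
    print(n,c["R"],c["t"],c["fx"],c["dist_coeffs"])
E
```

```text
pics
{'clock': 0.0, 'q': array([ 1.09035033e+00,  4.91556931e-01,  1.55948681e+00,  3.91844936e-05,
        1.09169000e+00, -1.05600672e-01]), 'joint_velocities': array([ 0.00164014,  0.00057554, -0.00052516, -0.00103125,  0.00045411,
        0.00128358]), 'joint_torque': array([ 7.44298977e-04, -6.12640285e+01, -2.58183932e+01,  6.92708208e-02,
        4.81532549e-02, -7.19818786e-05]), 'eef_pos': array([0.22878653, 0.58157268, 0.40415039]), 'tool_rot': array([-1.81440565e-04,  1.86336169e-01,  9.82485881e-01, -5.41203350e-04]), 'wrist_force': array([ 0.35381801, -0.38106989,  0.89976002]), 'torque': array([-0.03184205,  0.013447  ,  0.01669939]), 'gripper_force': 0.0, 'gripper_width': 0.09500641945234647}
top [[-1.69149266e-02 -9.99851032e-01 -3.43502643e-03]
 [-9.88898961e-01  1.72366842e-02 -1.47586385e-01]
 [ 1.47623608e-01  9.00481188e-04 -9.89043204e-01]] [0.01115098 0.52661133 0.85171945] 564.5113006537451 [-0.06852832  0.          0.          0.          0.        ]
side [[ 0.79572597 -0.6052715   0.02160084]
 [-0.41765715 -0.57420711 -0.70416525]
 [ 0.43861451  0.55130083 -0.70970748]] [-0.39772572  0.25759916  0.52200672] 449.52645136451804 [-0.10056869  0.          0.          0.          0.        ]
```

View pics/top0.png

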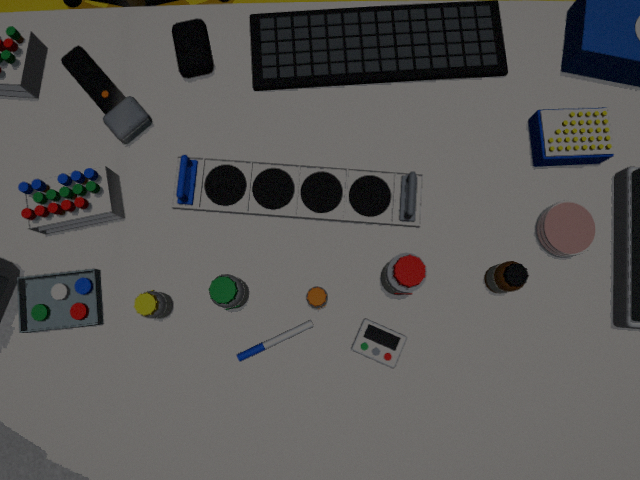

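View pics/side0.png

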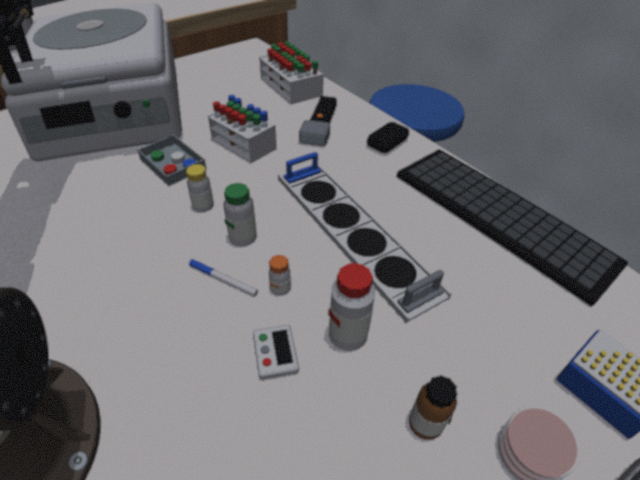

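Top view: pads at about (225,185), (273,188), (322,192), (370,196), with the blue handle at the left (+y) end at (186,180) and the grey one at (409,196). Caps: red (409,271), green (224,290), yellow (147,304), orange (317,296), brown bottle (510,277). The side view agrees.

```bash
cat > h.py <<'E'
import numpy as np,cv2
def ray(c,uv,z):
    K=np.array([[c["fx"],0,c["cx"]],[0,c["fy"],c["cy"]],[0,0,1]])
    p=cv2.undistortPoints(np.array(uv,float).reshape(-1,1,2),K,np.array(c["dist_coeffs"])).reshape(-1,2)
    d=np.c_[p,np.ones(len(p))]@c["R"]; o=-c["R"].T@c["t"]
    return o+d*((z-o[2])/d[:,2])[:,None]
def cloud(c,m):
    v,u=np.nonzero(m); K=np.array([[c["fx"],0,c["cx"]],[0,c["fy"],c["cy"]],[0,0,1]])
    p=cv2.undistortPoints(np.c_[u,v].astype(float).reshape(-1,1,2),K,np.array(c["dist_coeffs"])).reshape(-1,2)
    return (np.c_[p,np.ones(len(p))]*c["depth"][v,u][:,None]-c["t"])@c["R"],np.c_[u,v]
E
python3 - <<'E'
from h import *
import pickle
c=pickle.load(open("top.pkl","rb"));im=c["color"];hsv=cv2.cvtColor(im,cv2.COLOR_BGR2HSV)
def blob(m,s):
    n,l=cv2.connectedComponents(m.astype(np.uint8)); return l==l[s[1],s[0]]
print("cam",-c["R"].T@c["t"])
P=[]
for s in[(225,185),(273,188),(322,192),(370,196)]:
    b=blob(hsv[...,2]<60,s); uv=np.argwhere(b).mean(0)[::-1]; w=ray(c,uv,.01)[0];P.append(w)
    q,_=cloud(c,b);print("pad",uv,w.round(4),"dia",2*np.sqrt(b.sum()/np.pi)*.77/c["fx"],"zmed",np.median(q[:,2]))
P=np.array(P);print(np.linalg.norm(np.diff(P,axis=0),axis=1),np.degrees(np.arctan2(*(P[0]-P[3])[:2])))
for n,s,h in[("250",(409,268),.132),("125",(224,288),.106),("60",(146,303),.084),("30",(317,295),.062),("brown",(515,272),.095)]:
    sd=hsv[s[1],s[0]].astype(int); dh=np.abs(hsv[...,0].astype(int)-sd[0]); dh=np.minimum(dh,180-dh)
    m=(dh<12)&(hsv[...,1]>120)&(hsv[...,2]>40) if n!="brown" else hsv[...,2]<45
    b=blob(m,s); q,uv=cloud(c,b); t=q[:,2]>h-.006
    (cc,r)=cv2.minEnclosingCircle(uv[t].astype(np.float32))
    print(n,b.sum(),t.sum(),"zmax",np.percentile(q[:,2],90).round(4),uv[t].mean(0).round(1),np.round(cc,1),"->",ray(c,uv[t].mean(0),h).round(4),ray(c,cc,h).round(4),"dia",2*r*(c["t"][2]-h)/c["fx"], np.median(q[t],0).round(4))
E
```

```text
cam [0.39522012 0.00130533 0.9201463 ]
pad [225.02433628 184.83702065] [0.6174 0.1601 0.01  ] dia 0.056676495564014724 zmed 0.009836461323779404
pad [272.89175258 188.40500736] [0.6098 0.0807 0.01  ] dia 0.05671827698919822 zmed 0.009768970101455011
pad [321.08173785 191.92047128] [0.6024 0.0012 0.01  ] dia 0.05671827698919822 zmed 0.009734539560397073
pad [369.42352941 195.63308824] [ 0.5948 -0.0784  0.01  ] dia 0.056760027658811475 zmed 0.009829234119300062
[0.07979769 0.07986165 0.07991765] 5.415342147974476
250 788 756 zmax 0.1335 [409.3 270.4] [409.  270.5] -> [[ 0.4602 -0.1204  0.132 ]] [[ 0.4601 -0.12    0.132 ]] dia 0.04137208925105671 [ 0.4604 -0.1205  0.1317]
125 561 560 zmax 0.1076 [222.4 289.5] [222.5 289.5] -> [[0.4394 0.1459 0.106 ]] [[0.4394 0.1458 0.106 ]] dia 0.03759658443331552 [0.4393 0.1462 0.1058]
60 404 392 zmax 0.0858 [145.1 303.8] [145.3 303.8] -> [[0.4209 0.2651 0.084 ]] [[0.421  0.2648 0.084 ]] dia 0.031770897796189766 [0.4207 0.2653 0.0837]
30 285 274 zmax 0.0636 [316.6 296.2] [316.6 296.4] -> [[0.4293 0.0108 0.062 ]] [[0.4291 0.0107 0.062 ]] dia 0.027181521769694385 [0.4296 0.0103 0.0617]
brown 975 417 zmax 0.0958 [515.6 274.5] [507. 274.] -> [[ 0.4541 -0.2833  0.095 ]] [[ 0.4551 -0.2705  0.095 ]] dia 0.05388713080392112 [ 0.4537 -0.2834  0.0947]
```

```bash
python3 -m pendant '[{"linear":[0.04,-0.04,0],"angular":[0,0,-7]},{"linear":[0.08,-0.085,0],"angular":[0,0,-14]},{"linear":[0.125,-0.13,0],"angular":[0,0,-22]},{"linear":[0.17,-0.17,0],"angular":[0,0,-30]},{"linear":[0.18,-0.225,0],"angular":[0,0,-38]},{"linear":[0.185,-0.28,0],"angular":[0,0,-46]},{"linear":[0.19,-0.335,0],"angular":[0,0,-54]},{"linear":[0.195,-0.39,0],"angular":[0,0,-61]},{"linear":[0.2,-0.445,0],"angular":[0,0,-68]},{"linear":[0.2,-0.5,0],"angular":[0,0,-73.9]}]' 1; python3 -c "
from bench import ctrl
s=ctrl.read_state();print(s['q'])"
```

```text
clock: 1.35
eef_pos: [0.4287, 0.0799, 0.4047]
tool_rot: [0.0, 0.741, 0.672, 0.0]
wrist_force: [0.5, -0.6, 0.1]
gripper_width: 0.0951
gripper_force: 0.0
[ 3.25755305e-02  2.22521089e-01  1.99664292e+00 -6.88463166e-05
  9.22208493e-01  1.29954981e-01]
```

```bash
python3 -m pendant '[{"linear":[0,-0.03,0],"angular":[0,0,0]},{"linear":[0,-0.06,-0.02],"angular":[0,0,0]},{"linear":[0,-0.07,-0.05],"angular":[0,0,0]},{"linear":[0,-0.07,-0.09],"angular":[0,0,0]},{"linear":[0,-0.07,-0.1],"angular":[0,0,0]},{"linear":[0,-0.07,-0.1],"angular":[0,0,0]},{"linear":[0,-0.07,-0.1],"angular":[0,0,0]},{"linear":[0,-0.07,-0.1],"angular":[0,0,0]},{"linear":[0,-0.07,-0.1],"angular":[0,0,0]},{"linear":[0,-0.07,-0.1],"angular":[0,0,0]}]'
python3 - <<'E'
from bench import ctrl
import cv2,pickle
for i in range(3):
    s=ctrl.read_state();print(s['eef_pos'],s['tool_rot'])
    c=ctrl.read_camera("wrist")
pickle.dump((s,c),open("w.pkl","wb"));cv2.imwrite("pics/w1.png",c["color"]);print(c["tool_from_camera"])
E
```

```text
clock: 2.6
eef_pos: [0.4288, 0.0117, 0.305]
tool_rot: [0.0, 0.739, 0.673, 0.0]
wrist_force: [0.0, 0.6, -0.1]
gripper_width: 0.0951
gripper_force: 0.0
[0.42876305 0.01165823 0.30503281] [2.42057260e-04 7.39451096e-01 6.73210207e-01 1.89815484e-04]
[0.42878001 0.0116534  0.3049598 ] [1.82063992e-04 7.39449314e-01 6.73212195e-01 1.40553742e-04]
[0.42876737 0.0116335  0.30487687] [1.05738006e-04 7.39480194e-01 6.73178298e-01 1.01803350e-04]
[[-1.86695130e-03 -9.57502508e-01 -2.88418898e-01  8.20447979e-02]
 [ 9.99998190e-01 -1.68155751e-03 -8.90553251e-04  1.06776729e-04]
 [ 3.67714007e-04 -2.88420039e-01  9.57503914e-01  1.85792551e-02]
 [ 0.00000000e+00  0.00000000e+00  0.00000000e+00  1.00000000e+00]]
```

View pics/w1.png

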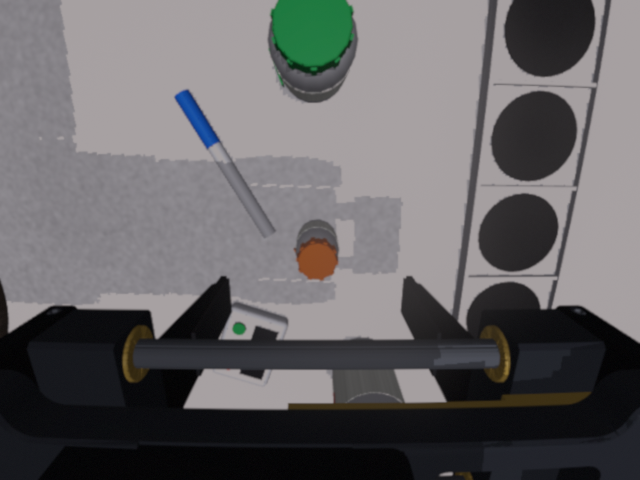

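The wrist view shows the orange cap at (317,258), centred between the fingers, with the green cap at (313,28) and pads at (517,232), (533,136) and (549,25). I'll cross-check these against the top camera.

```bash
cat >> h.py <<'E'
def wcam(s,c):
    from scipy.spatial.transform import Rotation as Ro
    T=np.eye(4);T[:3,:3]=Ro.from_quat(np.roll(s['tool_rot'],-1)).as_matrix();T[:3,3]=s['eef_pos']
    M=np.linalg.inv(T@c["tool_from_camera"]);return dict(c,R=M[:3,:3],t=M[:3,3])
E
python3 - <<'E'
from h import *
import pickle
s,c=pickle.load(open("w.pkl","rb"));c=wcam(s,c)
print(ray(c,[(317,258)],.062),ray(c,[(517,232),(533,136),(549,25)],.01),ray(c,[(313,28)],.106))
E
```

```text
[[0.42975042 0.01450582 0.062     ]] [[0.60231561 0.00316906 0.01      ]
 [0.61011891 0.08239102 0.01      ]
 [0.61787234 0.16243628 0.01      ]] [[0.44017501 0.14566072 0.106     ]]
```

```bash
python3 -m pendant '[{"linear":[0.0005,0,-0.02],"angular":[0,0,0]},{"linear":[0.0005,0,-0.04],"angular":[0,0,0]},{"linear":[0.0005,0,-0.06],"angular":[0,0,0]},{"linear":[0.0005,0,-0.08],"angular":[0,0,0]},{"linear":[0.0005,0,-0.09],"angular":[0,0,0]},{"linear":[0.0005,0,-0.1],"angular":[0,0,0]},{"linear":[0.0005,0,-0.106],"angular":[0,0,0]},{"linear":[0.0005,0,-0.106],"angular":[0,0,0]},{"linear":[0.0005,0,-0.106],"angular":[0,0,0]},{"linear":[0.0005,0,-0.106],"angular":[0,0,0]}]'; python3 -m pendant '[{"linear":[0,0,0],"angular":[0,0,0]},{"linear":[0,0,0],"angular":[0,0,0]},{"linear":[0,0,0],"angular":[0,0,0]},{"linear":[0,0,0],"angular":[0,0,0]},{"linear":[0,0,0],"angular":[0,0,0]},{"linear":[0,0,0],"angular":[0,0,0]},{"linear":[0,0,0],"angular":[0,0,0]},{"linear":[0,0,0],"angular":[0,0,0]},{"linear":[0,0,0],"angular":[0,0,0]},{"linear":[0,0,0],"angular":[0,0,0]}]' -1
```

```text
clock: 4.0
eef_pos: [0.4293, 0.0116, 0.1991]
tool_rot: [0.0, 0.739, 0.673, 0.0]
wrist_force: [-0.5, 0.2, 0.6]
gripper_width: 0.0948
gripper_force: 0.0
clock: 5.25
eef_pos: [0.4293, 0.0116, 0.1988]
tool_rot: [0.0, 0.739, 0.673, 0.0]
wrist_force: [-0.0, 0.3, 0.6]
gripper_width: 0.0334
gripper_force: 30.0
```

```bash
python3 -m pendant '[{"linear":[0,0,0.015],"angular":[0,0,0]},{"linear":[0,0,0.035],"angular":[0,0,0]},{"linear":[0.01,-0.005,0.06],"angular":[0,0,0]},{"linear":[0.03,-0.016,0.07],"angular":[0,0,0]},{"linear":[0.06,-0.032,0.07],"angular":[0,0,0]},{"linear":[0.09,-0.048,0.07],"angular":[0,0,0]},{"linear":[0.12,-0.065,0.07],"angular":[0,0,0]},{"linear":[0.145,-0.08,0.065],"angular":[0,0,0]},{"linear":[0.16,-0.087,0.06],"angular":[0,0,0]},{"linear":[0.1657,-0.0891,0.05],"angular":[0,0,0]}]'; python3 -m pendant '[{"linear":[0,0,-0.01],"angular":[0,0,0]},{"linear":[0,0,-0.02],"angular":[0,0,0]},{"linear":[0,0,-0.028],"angular":[0,0,0]},{"linear":[0,0,-0.033],"angular":[0,0,0]},{"linear":[0,0,-0.036],"angular":[0,0,0]},{"linear":[0,0,-0.038],"angular":[0,0,0]},{"linear":[0,0,-0.039],"angular":[0,0,0]},{"linear":[0,0,-0.0395],"angular":[0,0,0]},{"linear":[0,0,-0.0395],"angular":[0,0,0]},{"linear":[0,0,-0.0395],"angular":[0,0,0]}]'
```

```text
clock: 6.5
eef_pos: [0.5952, -0.0776, 0.2482]
tool_rot: [0.0, 0.74, 0.673, 0.0]
wrist_force: [0.7, -0.0, -0.4]
gripper_width: 0.0331
gripper_force: 30.0
clock: 7.75
eef_pos: [0.595, -0.0775, 0.2093]
tool_rot: [0.0, 0.739, 0.673, 0.0]
wrist_force: [0.2, 0.1, -0.2]
gripper_width: 0.0335
gripper_force: 30.0
```

```bash
python3 -m pendant '[{"linear":[0,0,-0.0003],"angular":[0,0,0]},{"linear":[0,0,-0.0006],"angular":[0,0,0]},{"linear":[0,0,-0.0008],"angular":[0,0,0]},{"linear":[0,0,-0.0008],"angular":[0,0,0]},{"linear":[0,0,-0.0008],"angular":[0,0,0]},{"linear":[0,0,-0.0008],"angular":[0,0,0]},{"linear":[0,0,-0.0008],"angular":[0,0,0]},{"linear":[0,0,-0.0008],"angular":[0,0,0]},{"linear":[0,0,-0.0008],"angular":[0,0,0]},{"linear":[0,0,-0.0008],"angular":[0,0,0]}]'
```

```text
clock: 9.0
eef_pos: [0.595, -0.0775, 0.2088]
tool_rot: [0.0, 0.739, 0.673, 0.0]
wrist_force: [-1.2, 0.6, 5.6]
gripper_width: 0.0336
gripper_force: 30.0
```

```bash
python3 -m pendant '[{"linear":[0,0,0],"angular":[0,0,0]},{"linear":[0,0,0],"angular":[0,0,0]},{"linear":[0,0,0],"angular":[0,0,0]},{"linear":[0,0,0],"angular":[0,0,0]},{"linear":[0,0,0],"angular":[0,0,0]},{"linear":[0,0,0.01],"angular":[0,0,0]},{"linear":[0,0,0.03],"angular":[0,0,0]},{"linear":[0,0,0.06],"angular":[0,0,0]},{"linear":[0,0,0.1],"angular":[0,0,0]},{"linear":[0,0,0.14],"angular":[0,0,0]}]' 0.3;  python3 -m pendant '[{"linear":[-0.015,0.03,0],"angular":[0,0,0]},{"linear":[-0.035,0.07,0],"angular":[0,0,0]},{"linear":[-0.06,0.12,0],"angular":[0,0,0]},{"linear":[-0.085,0.17,0],"angular":[0,0,0]},{"linear":[-0.11,0.22,0],"angular":[0,0,0]},{"linear":[-0.135,0.27,0],"angular":[0,0,0]},{"linear":[-0.155,0.31,0],"angular":[0,0,0]},{"linear":[-0.17,0.335,0],"angular":[0,0,0]},{"linear":[-0.174,0.3435,0],"angular":[0,0,0]},{"linear":[-0.174,0.3435,0],"angular":[0,0,0]}]' 1
```

```text
clock: 10.25
eef_pos: [0.5948, -0.0775, 0.3504]
tool_rot: [0.0, 0.739, 0.673, 0.0]
wrist_force: [-0.1, -0.5, -0.1]
gripper_width: 0.0621
gripper_force: 0.0
clock: 11.5
eef_pos: [0.421, 0.266, 0.3488]
tool_rot: [0.0, 0.739, 0.673, 0.0]
wrist_force: [-0.9, -0.3, 0.5]
gripper_width: 0.0954
gripper_force: 0.0
```

Run:
```python
from bench import ctrl
from h import *
c=ctrl.read_camera("top");im=c["color"]
s=ctrl.read_state();w=ctrl.read_camera("wrist")
import pickle;pickle.dump((s,w),open("w2.pkl","wb"))
a=cv2.resize(im[130:250,160:440],None,fx=2.8,fy=2.8,interpolation=cv2.INTER_CUBIC)[:300,:640]
b=cv2.resize(w["color"],(400,300));o=np.zeros((600,784,3),np.uint8)
a=cv2.resize(im[130:237,160:440],(784,300),interpolation=cv2.INTER_CUBIC)
o[:300]=a;o[300:,:400]=b;cv2.imwrite("pics/c2.png",o);print(s['eef_pos'])
```

```text
[0.42130041 0.26560539 0.34871563]
```

View pics/c2.png

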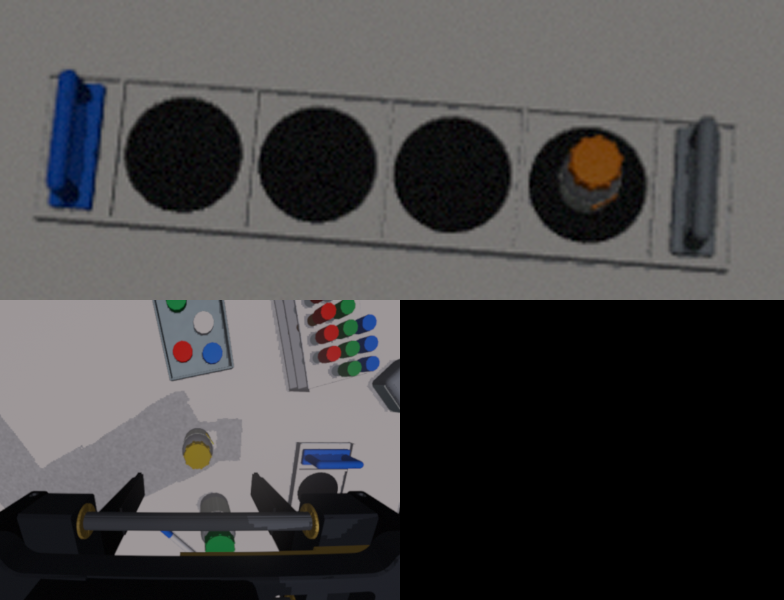

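The 30 bottle stands on pad D, with its cap at crop (596,162). In the wrist view the yellow cap at (197,456) is centred between the fingers.

Run:
```python
from h import *
import pickle
c=pickle.load(open("top.pkl","rb"));print(ray(c,[(372.9,187.8)],.072))
s,w=pickle.load(open("w2.pkl","rb"));print(ray(wcam(s,w),[(315.5,250)],.084))
```

```text
[[ 0.59344198 -0.07867076  0.072     ]]
[[0.42115365 0.26740745 0.084     ]]
```

```bash
python3 -m pendant '[{"linear":[0,0.0005,-0.025],"angular":[0,0,0]},{"linear":[0,0.0005,-0.06],"angular":[0,0,0]},{"linear":[0,0.0005,-0.085],"angular":[0,0,0]},{"linear":[0,0.0005,-0.105],"angular":[0,0,0]},{"linear":[0,0.0005,-0.12],"angular":[0,0,0]},{"linear":[0,0.0005,-0.13],"angular":[0,0,0]},{"linear":[0,0.0005,-0.138],"angular":[0,0,0]},{"linear":[0,0.0005,-0.138],"angular":[0,0,0]},{"linear":[0,0.0005,-0.138],"angular":[0,0,0]},{"linear":[0,0.0005,-0.138],"angular":[0,0,0]}]'; python3 -m pendant '[{"linear":[0,0,0],"angular":[0,0,0]},{"linear":[0,0,0],"angular":[0,0,0]},{"linear":[0,0,0],"angular":[0,0,0]},{"linear":[0,0,0],"angular":[0,0,0]},{"linear":[0,0,0],"angular":[0,0,0]},{"linear":[0,0,0],"angular":[0,0,0]},{"linear":[0,0,0],"angular":[0,0,0]},{"linear":[0,0,0],"angular":[0,0,0]},{"linear":[0,0,0],"angular":[0,0,0]},{"linear":[0,0,0],"angular":[0,0,0]}]' -1
```

```text
clock: 12.85
eef_pos: [0.421, 0.2666, 0.2109]
tool_rot: [0.0, 0.739, 0.673, 0.0]
wrist_force: [1.3, -0.2, -0.1]
gripper_width: 0.0948
gripper_force: 0.0
clock: 14.1
eef_pos: [0.421, 0.2665, 0.2105]
tool_rot: [0.0, 0.739, 0.673, 0.0]
wrist_force: [0.5, -0.0, -0.5]
gripper_width: 0.0416
gripper_force: 30.0
```

```bash
python3 -m pendant '[{"linear":[0,0,0.02],"angular":[0,0,0]},{"linear":[0,0,0.06],"angular":[0,0,0]},{"linear":[0,0,0.1],"angular":[0,0,0]},{"linear":[0.02,-0.03,0.12],"angular":[0,0,0]},{"linear":[0.05,-0.07,0.12],"angular":[0,0,0]},{"linear":[0.08,-0.115,0.12],"angular":[0,0,0]},{"linear":[0.11,-0.16,0.12],"angular":[0,0,0]},{"linear":[0.14,-0.205,0.11],"angular":[0,0,0]},{"linear":[0.165,-0.24,0.09],"angular":[0,0,0]},{"linear":[0.18,-0.262,0.07],"angular":[0,0,0]}]'; python3 -m pendant '[{"linear":[0.0014,-0.0023,-0.015],"angular":[0,0,0]},{"linear":[0.0014,-0.0023,-0.03],"angular":[0,0,0]},{"linear":[0.0014,-0.0023,-0.042],"angular":[0,0,0]},{"linear":[0.0014,-0.0023,-0.05],"angular":[0,0,0]},{"linear":[0.0014,-0.0023,-0.055],"angular":[0,0,0]},{"linear":[0.0014,-0.0023,-0.057],"angular":[0,0,0]},{"linear":[0.0014,-0.0023,-0.059],"angular":[0,0,0]},{"linear":[0.0014,-0.0023,-0.06],"angular":[0,0,0]},{"linear":[0.0014,-0.0023,-0.0605],"angular":[0,0,0]},{"linear":[0.0014,-0.0023,-0.0605],"angular":[0,0,0]}]'
```

```text
clock: 15.35
eef_pos: [0.6018, 0.0027, 0.2797]
tool_rot: [0.0, 0.74, 0.673, 0.0]
wrist_force: [0.6, 0.7, -0.6]
gripper_width: 0.0414
gripper_force: 30.0
clock: 16.6
eef_pos: [0.6024, 0.0022, 0.2205]
tool_rot: [0.0, 0.739, 0.673, 0.0]
wrist_force: [-1.4, 0.3, 5.4]
gripper_width: 0.0411
gripper_force: 30.0
```

```bash
python3 -m pendant '[{"linear":[0,0,0],"angular":[0,0,0]},{"linear":[0,0,0],"angular":[0,0,0]},{"linear":[0,0,0],"angular":[0,0,0]},{"linear":[0,0,0],"angular":[0,0,0]},{"linear":[0,0,0],"angular":[0,0,0]},{"linear":[0,0,0.01],"angular":[0,0,0]},{"linear":[0,0,0.03],"angular":[0,0,0]},{"linear":[0,0,0.06],"angular":[0,0,0]},{"linear":[0,0,0.1],"angular":[0,0,0]},{"linear":[0,0,0.14],"angular":[0,0,0]}]' 0.5;  python3 -m pendant '[{"linear":[-0.015,0.014,0],"angular":[0,0,0]},{"linear":[-0.035,0.032,0],"angular":[0,0,0]},{"linear":[-0.06,0.055,0],"angular":[0,0,0]},{"linear":[-0.085,0.075,0],"angular":[0,0,0]},{"linear":[-0.11,0.098,0],"angular":[0,0,0]},{"linear":[-0.135,0.12,0],"angular":[0,0,0]},{"linear":[-0.155,0.138,0],"angular":[0,0,0]},{"linear":[-0.163,0.1442,0],"angular":[0,0,0]},{"linear":[-0.163,0.1442,0],"angular":[0,0,0]},{"linear":[-0.163,0.1442,0],"angular":[0,0,0]}]' 1;  python3 - <<'E'
from bench import ctrl
from h import *
c=ctrl.read_camera("top");im=c["color"]
s=ctrl.read_state();w=ctrl.read_camera("wrist")
import pickle;pickle.dump((s,w),open("w3.pkl","wb"))
b=cv2.resize(w["color"],(400,300));o=np.zeros((600,784,3),np.uint8)
a=cv2.resize(im[130:237,160:440],(784,300),interpolation=cv2.INTER_CUBIC)
o[:300]=a;o[300:,:400]=b;cv2.imwrite("pics/c3.png",o);print(s['eef_pos'])
E
```

```text
clock: 17.85
eef_pos: [0.6021, 0.0023, 0.3619]
tool_rot: [0.0, 0.739, 0.673, 0.0]
wrist_force: [0.0, -0.3, 0.2]
gripper_width: 0.0713
gripper_force: 0.0
clock: 19.1
eef_pos: [0.4399, 0.1461, 0.3599]
tool_rot: [0.0, 0.74, 0.673, 0.0]
wrist_force: [-0.0, 0.2, -0.1]
gripper_width: 0.095
gripper_force: 0.0
[0.43991547 0.14599797 0.35983988]
```

View pics/c3.png

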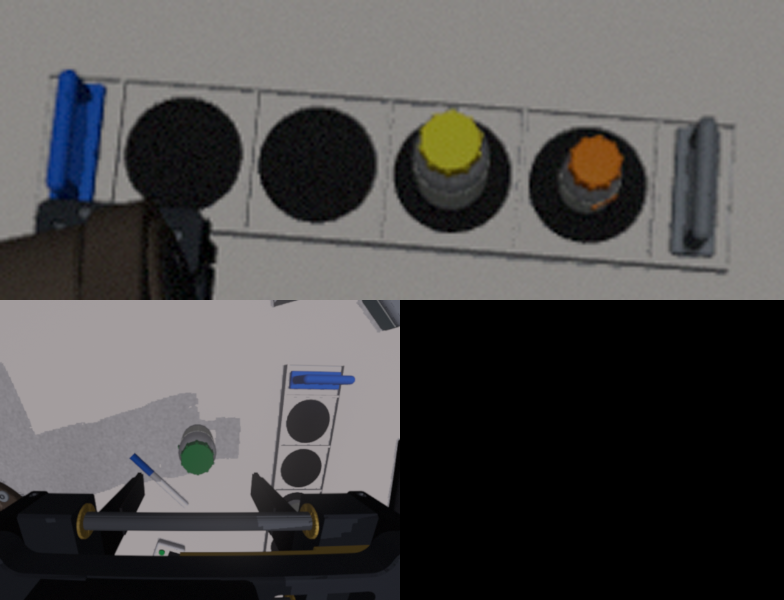

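The yellow-capped bottle stands upright on pad C, cap at crop (451,142). The green cap, wrist view (197,458), is centred between the fingers.

```bash
python3 -m pendant '[{"linear":[0,0,-0.025],"angular":[0,0,0]},{"linear":[0,0,-0.055],"angular":[0,0,0]},{"linear":[0,0,-0.08],"angular":[0,0,0]},{"linear":[0,0,-0.1],"angular":[0,0,0]},{"linear":[0,0,-0.115],"angular":[0,0,0]},{"linear":[0,0,-0.123],"angular":[0,0,0]},{"linear":[0,0,-0.129],"angular":[0,0,0]},{"linear":[0,0,-0.129],"angular":[0,0,0]},{"linear":[0,0,-0.129],"angular":[0,0,0]},{"linear":[0,0,-0.129],"angular":[0,0,0]}]'; python3 -m pendant '[{"linear":[0,0,0],"angular":[0,0,0]},{"linear":[0,0,0],"angular":[0,0,0]},{"linear":[0,0,0],"angular":[0,0,0]},{"linear":[0,0,0],"angular":[0,0,0]},{"linear":[0,0,0],"angular":[0,0,0]},{"linear":[0,0,0],"angular":[0,0,0]},{"linear":[0,0,0],"angular":[0,0,0]},{"linear":[0,0,0],"angular":[0,0,0]},{"linear":[0,0,0],"angular":[0,0,0]},{"linear":[0,0,0],"angular":[0,0,0]}]' -1
python3 - <<'E'
from h import *
import pickle
c=pickle.load(open("top.pkl","rb"));print(ray(c,[(160+451/2.8,130+142*107/300)],.094))
s,w=pickle.load(open("w3.pkl","rb"));print(ray(wcam(s,w),[(315.5,253)],.106),ray(wcam(s,w),[(307*1.6,121*1.6),(301*1.6,168*1.6)],.01))
E
```

```text
clock: 20.45
eef_pos: [0.4394, 0.1464, 0.2313]
tool_rot: [0.0, 0.739, 0.673, 0.0]
wrist_force: [0.3, 1.1, 0.5]
gripper_width: 0.0951
gripper_force: 0.0
clock: 21.7
eef_pos: [0.4394, 0.1464, 0.231]
tool_rot: [0.0, 0.739, 0.673, 0.0]
wrist_force: [0.7, -0.3, -0.6]
gripper_width: 0.0499
gripper_force: 30.0
[[0.60064631 0.00091752 0.094     ]]
[[0.43979947 0.14899915 0.106     ]] [[0.61697497 0.16207484 0.01      ]
 [0.61082949 0.08210914 0.01      ]]
```

```bash
python3 -m pendant '[{"linear":[0,0,0.02],"angular":[0,0,0]},{"linear":[0,0,0.05],"angular":[0,0,0]},{"linear":[0.01,-0.004,0.07],"angular":[0,0,0]},{"linear":[0.03,-0.012,0.08],"angular":[0,0,0]},{"linear":[0.06,-0.023,0.08],"angular":[0,0,0]},{"linear":[0.095,-0.036,0.08],"angular":[0,0,0]},{"linear":[0.125,-0.048,0.08],"angular":[0,0,0]},{"linear":[0.15,-0.057,0.08],"angular":[0,0,0]},{"linear":[0.165,-0.063,0.07],"angular":[0,0,0]},{"linear":[0.1704,-0.0649,0.06],"angular":[0,0,0]}]'; python3 -m pendant '[{"linear":[0,0,-0.013],"angular":[0,0,0]},{"linear":[0,0,-0.025],"angular":[0,0,0]},{"linear":[0,0,-0.035],"angular":[0,0,0]},{"linear":[0,0,-0.042],"angular":[0,0,0]},{"linear":[0,0,-0.046],"angular":[0,0,0]},{"linear":[0,0,-0.048],"angular":[0,0,0]},{"linear":[0,0,-0.049],"angular":[0,0,0]},{"linear":[0,0,-0.05],"angular":[0,0,0]},{"linear":[0,0,-0.0505],"angular":[0,0,0]},{"linear":[0,0,-0.0505],"angular":[0,0,0]}]'
```

```text
clock: 22.95
eef_pos: [0.6099, 0.0813, 0.2897]
tool_rot: [-0.0, 0.74, 0.673, -0.0]
wrist_force: [-0.0, -0.1, -2.2]
gripper_width: 0.0498
gripper_force: 30.0
clock: 24.2
eef_pos: [0.6098, 0.0815, 0.241]
tool_rot: [0.0, 0.739, 0.673, 0.0]
wrist_force: [-0.5, -0.2, 5.2]
gripper_width: 0.0495
gripper_force: 30.0
```

```bash
python3 -m pendant '[{"linear":[0,0,0],"angular":[0,0,0]},{"linear":[0,0,0],"angular":[0,0,0]},{"linear":[0,0,0],"angular":[0,0,0]},{"linear":[0,0,0],"angular":[0,0,0]},{"linear":[0,0,0],"angular":[0,0,0]},{"linear":[0,0,0.01],"angular":[0,0,0]},{"linear":[0,0,0.03],"angular":[0,0,0]},{"linear":[0,0,0.07],"angular":[0,0,0]},{"linear":[0,0,0.11],"angular":[0,0,0]},{"linear":[0,0,0.15],"angular":[0,0,0]}]' 0.65;  python3 -m pendant '[{"linear":[-0.015,-0.02,0],"angular":[0,0,0]},{"linear":[-0.035,-0.047,0],"angular":[0,0,0]},{"linear":[-0.06,-0.08,0],"angular":[0,0,0]},{"linear":[-0.085,-0.114,0],"angular":[0,0,0]},{"linear":[-0.11,-0.148,0],"angular":[0,0,0]},{"linear":[-0.13,-0.175,0],"angular":[0,0,0]},{"linear":[-0.145,-0.195,0],"angular":[0,0,0]},{"linear":[-0.1496,-0.201,0],"angular":[0,0,0]},{"linear":[-0.1496,-0.201,0],"angular":[0,0,0]},{"linear":[-0.1496,-0.201,0],"angular":[0,0,0]}]' 1;  python3 - <<'E'
from bench import ctrl
from h import *
c=ctrl.read_camera("top");im=c["color"]
s=ctrl.read_state();w=ctrl.read_camera("wrist")
import pickle;pickle.dump((s,w),open("w4.pkl","wb"))
b=cv2.resize(w["color"],(400,300));o=np.zeros((600,784,3),np.uint8)
a=cv2.resize(im[130:237,160:440],(784,300),interpolation=cv2.INTER_CUBIC)
o[:300]=a;o[300:,:400]=b;cv2.imwrite("pics/c4.png",o);print(s['eef_pos'])
E
```

```text
clock: 25.45
eef_pos: [0.6095, 0.0815, 0.3926]
tool_rot: [0.0, 0.739, 0.673, 0.0]
wrist_force: [1.2, -0.2, -1.2]
gripper_width: 0.0784
gripper_force: 0.0
clock: 26.7
eef_pos: [0.4606, -0.1189, 0.3906]
tool_rot: [0.0, 0.739, 0.673, 0.0]
wrist_force: [0.4, -0.6, 0.3]
gripper_width: 0.0951
gripper_force: 0.0
[ 0.46060022 -0.11889449  0.3904851 ]
```

View pics/c4.png

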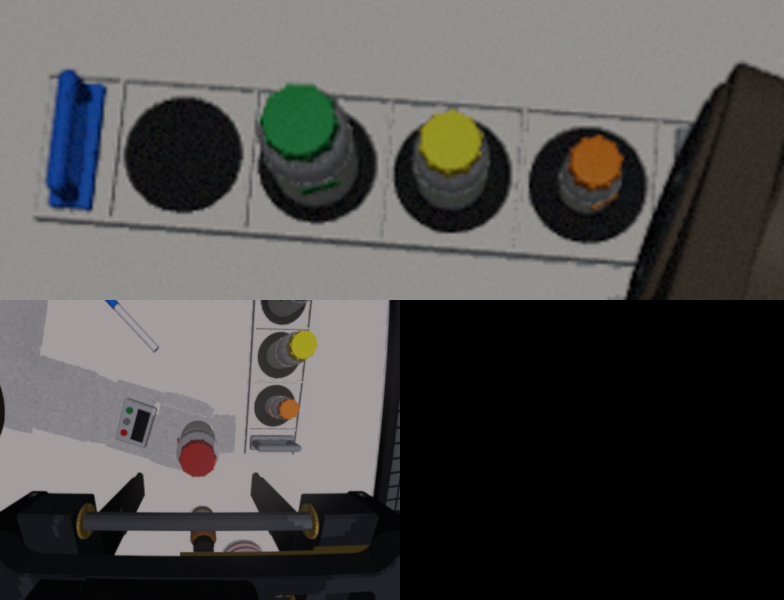

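The green bottle stands upright on pad B. In the wrist view the red cap (198,457) is centred between the fingers.

```bash
python3 -m pendant '[{"linear":[0,0,-0.025],"angular":[0,0,0]},{"linear":[0,0,-0.055],"angular":[0,0,0]},{"linear":[0,0,-0.08],"angular":[0,0,0]},{"linear":[0,0,-0.105],"angular":[0,0,0]},{"linear":[0,0,-0.12],"angular":[0,0,0]},{"linear":[0,0,-0.13],"angular":[0,0,0]},{"linear":[0,0,-0.135],"angular":[0,0,0]},{"linear":[0,0,-0.135],"angular":[0,0,0]},{"linear":[0,0,-0.135],"angular":[0,0,0]},{"linear":[0,0,-0.135],"angular":[0,0,0]}]'; python3 -m pendant '[{"linear":[0,0,0],"angular":[0,0,0]},{"linear":[0,0,0],"angular":[0,0,0]},{"linear":[0,0,0],"angular":[0,0,0]},{"linear":[0,0,0],"angular":[0,0,0]},{"linear":[0,0,0],"angular":[0,0,0]},{"linear":[0,0,0],"angular":[0,0,0]},{"linear":[0,0,0],"angular":[0,0,0]},{"linear":[0,0,0],"angular":[0,0,0]},{"linear":[0,0,0],"angular":[0,0,0]},{"linear":[0,0,0],"angular":[0,0,0]}]' -1
```

```text
clock: 28.05
eef_pos: [0.4602, -0.1195, 0.2559]
tool_rot: [0.0, 0.739, 0.673, 0.0]
wrist_force: [0.2, -0.3, -0.7]
gripper_width: 0.0951
gripper_force: 0.0
clock: 29.3
eef_pos: [0.4602, -0.1195, 0.2554]
tool_rot: [0.0, 0.739, 0.673, 0.0]
wrist_force: [0.2, 0.0, -0.7]
gripper_width: 0.0577
gripper_force: 30.0
```

```bash
python3 -m pendant '[{"linear":[0,0,0.015],"angular":[0,0,0]},{"linear":[0,0,0.04],"angular":[0,0,0]},{"linear":[0,0,0.07],"angular":[0,0,0]},{"linear":[0,0,0.1],"angular":[0,0,0]},{"linear":[0,0.02,0.12],"angular":[0,0,0]},{"linear":[0,0.05,0.13],"angular":[0,0,0]},{"linear":[0,0.085,0.13],"angular":[0,0,0]},{"linear":[0,0.125,0.13],"angular":[0,0,0]},{"linear":[0,0.165,0.13],"angular":[0,0,0]},{"linear":[0,0.2,0.13],"angular":[0,0,0]}]'; python3 -m pendant '[{"linear":[0,0.035,0],"angular":[0,0,0]},{"linear":[0.01,0.065,0],"angular":[0,0,0]},{"linear":[0.03,0.0805,0],"angular":[0,0,0]},{"linear":[0.06,0.0805,0],"angular":[0,0,0]},{"linear":[0.09,0.0805,0],"angular":[0,0,0]},{"linear":[0.12,0.0805,0],"angular":[0,0,0]},{"linear":[0.145,0.0805,0],"angular":[0,0,0]},{"linear":[0.1574,0.0805,-0.01],"angular":[0,0,0]},{"linear":[0.1574,0.0805,-0.03],"angular":[0,0,0]},{"linear":[0.1574,0.0805,-0.06],"angular":[0,0,0]}]'
```

```text
clock: 30.55
eef_pos: [0.4598, 0.0819, 0.3853]
tool_rot: [-0.0, 0.739, 0.673, -0.0]
wrist_force: [0.4, 0.2, -1.5]
gripper_width: 0.0574
gripper_force: 30.0
clock: 31.8
eef_pos: [0.6172, 0.161, 0.3245]
tool_rot: [0.0, 0.739, 0.673, 0.0]
wrist_force: [0.2, -0.1, -2.3]
gripper_width: 0.058
gripper_force: 30.0
```

```bash
python3 -m pendant '[{"linear":[0,0,-0.015],"angular":[0,0,0]},{"linear":[0,0,-0.03],"angular":[0,0,0]},{"linear":[0,0,-0.042],"angular":[0,0,0]},{"linear":[0,0,-0.05],"angular":[0,0,0]},{"linear":[0,0,-0.055],"angular":[0,0,0]},{"linear":[0,0,-0.0575],"angular":[0,0,0]},{"linear":[0,0,-0.059],"angular":[0,0,0]},{"linear":[0,0,-0.06],"angular":[0,0,0]},{"linear":[0,0,-0.0605],"angular":[0,0,0]},{"linear":[0,0,-0.0605],"angular":[0,0,0]}]'
```

```text
clock: 33.05
eef_pos: [0.6176, 0.161, 0.2655]
tool_rot: [0.0, 0.739, 0.673, 0.0]
wrist_force: [-0.8, -0.3, 3.2]
gripper_width: 0.0579
gripper_force: 30.0
```

Contact made. Now release, retreat straight up and check.

```bash
python3 -m pendant '[{"linear":[0,0,0],"angular":[0,0,0]},{"linear":[0,0,0],"angular":[0,0,0]},{"linear":[0,0,0],"angular":[0,0,0]},{"linear":[0,0,0],"angular":[0,0,0]},{"linear":[0,0,0],"angular":[0,0,0]},{"linear":[0,0,0.01],"angular":[0,0,0]},{"linear":[0,0,0.03],"angular":[0,0,0]},{"linear":[0,0,0.07],"angular":[0,0,0]},{"linear":[0,0,0.11],"angular":[0,0,0]},{"linear":[0,0,0.15],"angular":[0,0,0]}]' 0.85; python3 -m pendant '[{"linear":[-0.02,0.02,0],"angular":[0,0,0]},{"linear":[-0.05,0.05,0],"angular":[0,0,0]},{"linear":[-0.09,0.09,0],"angular":[0,0,0]},{"linear":[-0.12,0.12,0],"angular":[0,0,0]},{"linear":[-0.15,0.15,0],"angular":[0,0,0]},{"linear":[-0.15,0.18,0],"angular":[0,0,0]},{"linear":[-0.15,0.2,0],"angular":[0,0,0]},{"linear":[-0.15,0.2,0],"angular":[0,0,0]},{"linear":[-0.15,0.2,0],"angular":[0,0,0]},{"linear":[-0.15,0.2,0],"angular":[0,0,0]}]'
python3 - <<'E'
from bench import ctrl
from h import *
c=ctrl.read_camera("top");im=c["color"];hsv=cv2.cvtColor(im,cv2.COLOR_BGR2HSV)
sd=ctrl.read_camera("side")["color"]
o=np.zeros((600,784,3),np.uint8);o[:300]=cv2.resize(im[130:237,160:440],(784,300),interpolation=cv2.INTER_CUBIC)
o[300:,:400]=cv2.resize(sd[120:345,180:480],(400,300));cv2.imwrite("pics/c5.png",o)
pads=np.array([[.6174,.1601],[.6098,.0807],[.6024,.0012],[.5948,-.0784]])
q,uv=cloud(c,hsv[...,1]>110)
for p,h in zip(pads,(.142,.116,.094,.072)):
    k=(np.abs(q[:,2]-h)<.006)&(np.hypot(*(q[:,:2]-p).T)<.04)
    print(k.sum(),(ray(c,uv[k].mean(0),h)[0,:2]-p).round(4))
E
```

```text
clock: 34.3
eef_pos: [0.6173, 0.161, 0.4171]
tool_rot: [0.0, 0.739, 0.673, 0.0]
wrist_force: [-0.2, 0.4, -0.7]
gripper_width: 0.0879
gripper_force: 0.0
clock: 35.55
eef_pos: [0.4678, 0.3602, 0.4149]
tool_rot: [0.0, 0.74, 0.673, -0.0]
wrist_force: [-0.2, -0.2, -0.8]
gripper_width: 0.088
gripper_force: 0.0
715 [-0.0007 -0.0012]
531 [-0.0011  0.0004]
375 [-0.0009  0.0003]
272 [-0.0004  0.0001]
```

View pics/c5.png

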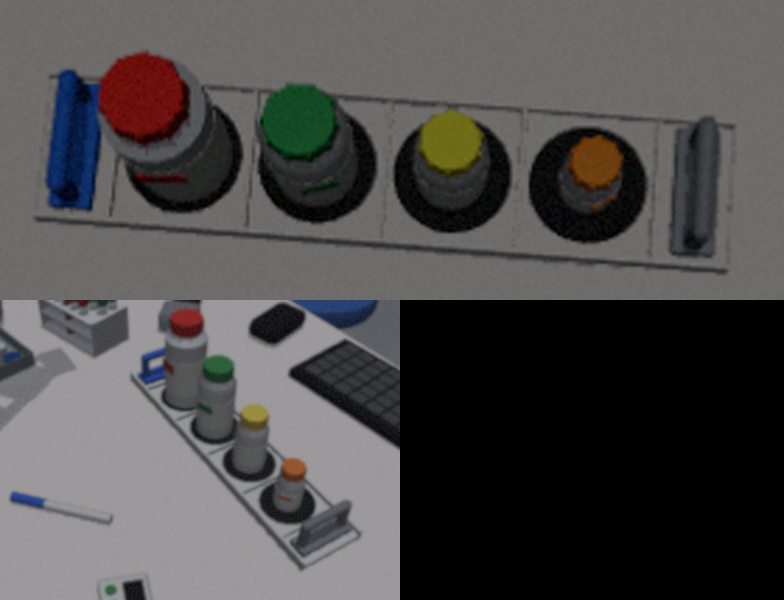

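All four bottles stand upright, within about 1.5 mm of their pad centres, largest (red cap) at the blue handle.

```bash
python3 -c "
from bench import ctrl
print(ctrl.finish_job())"
```

```text
the job is handed in; nothing more can be done
None
```

The job is handed in at about 36 s: the four white bottles stand upright in the rack in size order from the blue handle to the grey, each within about 1.5 mm of its pad's centre, and the brown bottle was not touched.

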